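# Draw the hatch bolt of the windowed instrument housing

## Robot

A 7-joint arm with a two-finger parallel gripper is mounted at the origin on the work surface. World frame = base frame: x ahead of the robot, y to its left, z up, the work surface at z = 0. Lengths are in m, angles in rad, forces in N, time in s.
With the tool pointing down it reaches from about 0.425 to 0.875 m from the base axis. Payload 9.9 kg.
Tool frame: the origin (TCP) lies midway between the tips of the shut fingers; the grasp point (between the pads) lies r.grasp_offset behind it (r.grasp_offset is the distance from the TCP to the grasp point, in m); z points along the fingers, y is the line along which they close (so a half turn about z gives the same grasp; the last joint's range is limited). The gripper opens to 85 mm and grips with 20 to 120 N. Pads are 22 mm wide; open, the fingers measure 114 mm over their backs; the gripper's body (76 mm by 85 mm) begins 54 mm behind the grasp point. The pads swing forward as they close: fully open they stand 13 mm farther back than shut.
Start: joints at [-1.33, 0.576, 0.025, 1.437, -0.015, 1.129, -0.057], TCP at [0.215, 0.64, 0.231] pointing down, gripper open.
Joint ranges: [-2.76, 2.76], [-0.34, 2.15], [-1.52, 1.57], [0.19, 2.46], [-1.09, 4.23], [0.17, 1.99], [-2.82, 2.82]. Speed limits (rad/s): [2.22, 2.22, 3.01, 3.01, 3.14, 3.14, 3.14].

## Interface

Orientations are given as [roll, pitch, yaw] about the fixed x, y, z axes, in that order (R = Rz(yaw) Ry(pitch) Rx(roll)).
In Python, from bench import r gives the robot as it stands.
- The arm moves only by the tool drive_tool, never from a script. Its argument "commands" is text: rows parted by semicolons, each of 6 numbers parted by spaces: the shift along the tool's x, y, z in cm, then the turn, a rotation vector about the tool's x, y, z in degrees. A call has exactly 5 rows; each row is the pose to reach, as a shift and turn from the pose commanded when the call began, along the tool's axes at that moment; what a row does not reach only later rows make up. A row lasts 1/12 s, in which the tool goes at most 41.7 mm and 7.16 degrees, less where a joint would pass 70% of its speed; a pose out of reach is approached as far as the arm can. A call with a gripper value outside its range is refused whole. "hand" is the finger opening in cm, from 0 to 8.54, set as the call begins (left out, the last holds). The fingers move at their own pace and stop on an object; "grip_force" is the grip in N (left out, the last holds). Time passes only in rows, so rows that repeat a pose let the fingers close, or fill a call up. It gives the time, the measured TCP pose, the force, the opening and the grip force at its end, in the units of the state.
- r.read_state(): the state, without advancing time (a new reading comes with each control period).
- r.snapshot(name): name is "scene" or "top" or "wrist"; returns a dict with "pixels" (420x560x3 uint8, red, green, blue), "camera_matrix" (3x3 intrinsics, pixels), "rvec" (rotation vector, rad) and "tvec" (3), from world to camera coordinates, as OpenCV has them; the wrist camera has in their place "tool_from_camera" (4x4, takes a point from camera to tool coordinates, whose origin is the TCP and whose axes are the flange's). Camera axes: x right, y down, z forward; pixel columns grow to the right and rows downward; lengths in m; the calibration is good to about 2 mm. A picture is of the moment at which its call begins: read the wrist's pose just before it. There is no depth.
- r.sign_off(): hands the job in; it is judged then, once.
Trained networks look in the newest picture that a camera, given by its name, has taken for a name from the list of things; names that differ only in an ending like _2 or _b are one class to them, and where a whole thing is asked for, a point or a joint stands for the part that bears it (a point fixed in the world has none). Each returns a list of dicts, best first, with "p" (0 to 1); they miss things now and then, are a little off and sometimes report something else, mostly with a low value. They report only what shows in the picture. A call takes as long as a camera call.
- r.spot_in(camera, target): "point" ([x, y, z] in m, in world coordinates, good to about 4 mm: the middle of the surface that is visible of it).
- r.trace(camera, target): "mask" (420x560 bool, what is visible of it).
The state is a dict: "time": time; "qpos": joint angles; "qvel": joint speeds; "tau": joint torques, N m; "eef_pos": TCP position; "ee_rot": TCP orientation; "ft_force": force on the tool from outside, world axes, zero at the start; "ft_torque": the same for the moment, N m; "width": finger opening in m; "finger_force": force on a finger pad.
Only numpy, scipy, OpenCV 4.12 (cv2) and the standard library are available. Lean on these libraries where they do the work, as an engineer would, in place of code of your own. Each camera call takes 0.05 s, during which the arm holds its last target. There are 200 camera calls.

## Task

Two instrument housings stand on the optics bench, each with its hatch held shut by a barrel bolt. Unbolt the housing whose hatch has the round window: lift the bolt's handle up out of its notch, only then slide the bolt fully out of its keeper, and let go. Leave the bolt of the other housing, the one with the vent slots, shut as it is.

Things in the scene. Friction and masses are not known exactly. Their poses are not given: they have to be found in the camera images.
- window_knob (a point): Centre of the 20 mm steel ball knob on the bolt handle of the housing with the 64 mm round window in its top. Frame turns with the handle: y lies along the bolt, the way it is drawn out; at window_handle 0, z is up, x level from knob to bolt, and the bolt's level centre line passes 51.7 mm along +x and 18.8 mm along -z from here (always true in this frame). Knob then 109 mm above the bench.
- window_handle (a joint): Handle angle about the bolt's centre line, rad: 0 down in the notch (10 mm rod, 20 deg above level, towards the robot, knob 55 mm from centre line), growing as the knob lifts, stop 1.2; starts 0 to 0.12. Notch: 16 mm gap, open upward, in a 6 mm upright rail parallel to the bolt, 24 mm from its centre line. Handle clears it above 0.55 rad. Stiff pivot (1 N at knob): stays where left.
- window_bolt (a joint): Travel of that 14 mm bolt along its length, m: 0 home in its keeper (start), 0.05 fully drawn (stop). Takes about 2 N, stays where left. Its centre line is 18 mm, the rail's top 36 mm above the housing's top. Housing: fixed box 200 x 240 mm, top 72 mm above the bench, turned up to 0.3 rad from facing the robot.
- vent_handle (a joint): Angle of the same kind of handle on the other, equal housing (five parallel vent slots in its top, no window), rad: 0 down in its notch; starts 0 to 0.12. The two housings stand side by side, left and right in either order. Leave this one alone.

How it is judged:
By the outcome, as a careful person would: the job done as asked, in the order asked, and still so for the second after the job is handed in, with the robot touching nothing.
It also fails if it takes over 32 s, if anything falls off the work surface, if the arm or the gripper's body presses on something with over 40 N, if the wrist force passes 120 N, or if a joint passes its speed limit or range.

## Working session

There is one attempt and no reset: what is moved stays moved. The work goes in short steps, Python scripts to look and compute and a tool call to move; the robot and the scene stay as the last step left them, time stands still between calls to the robot, and variables do not carry over. Pictures are saved under pics/ and viewed, at most 10 in all, crops included, and the job is handed in when it is done.

Besides the shell and the picture viewer there is one more tool, called after "Emit:" as a command line: name --argument value ..., lists and objects as JSON in quotes. drive_tool: Moves the arm, as the interface text tells. Its arguments: {"type":"object","properties":{"commands":{"type":"string"},"hand":{"type":"number"},"grip_force":{"type":"number"}},"required":["commands"]}

```bash
mkdir -p pics; ls
python3 - <<'E'
from bench import r
import cv2,numpy as np
s=r.read_state();print(s['time'],s['eef_pos'],s['ee_rot'],s['width'],r.grasp_offset)
for c in("scene","top"):
    d=r.snapshot(c);cv2.imwrite(f"pics/{c}0.png",d["pixels"][:,:,::-1])
    for t in("window_knob","window_handle","window_bolt","vent_handle"):
        print(c,t,[(np.round(x['point'],4),round(x['p'],2)) for x in r.spot_in(c,t)[:3]])
E
```

```text
pics
0.0 [0.21525388 0.63928871 0.23042796] [-3.13993973e+00  7.38699473e-05  2.81681945e+00] 0.08530877743789148 0.0187
scene window_knob [(array([ 0.5709, -0.1735,  0.1056]), 0.69)]
scene window_handle [(array([ 0.5728, -0.1683,  0.106 ]), 0.7)]
scene window_bolt [(array([ 0.5965, -0.1683,  0.0961]), 0.73)]
scene vent_handle [(array([0.5694, 0.1512, 0.1023]), 0.69)]
top window_knob [(array([ 0.5691, -0.1722,  0.1017]), 0.75)]
top window_handle [(array([ 0.5686, -0.177 ,  0.1057]), 0.74)]
top window_bolt [(array([ 0.5909, -0.1733,  0.0984]), 0.59)]
top vent_handle []
```

View pics/scene0.png

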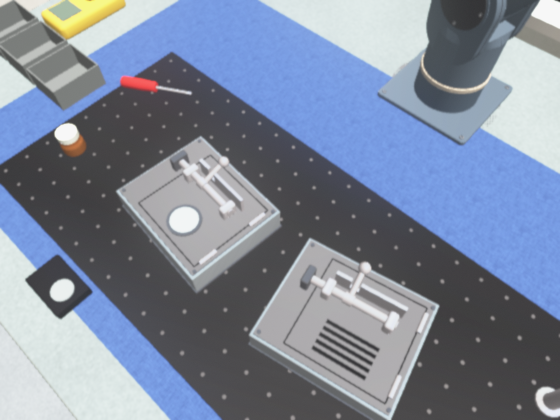

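View pics/top0.png

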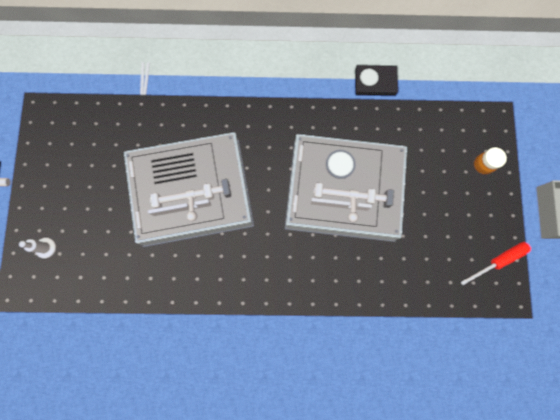

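The top view shows the window housing on the right, its round window at (340,164), knob at (353,216) and dark keeper at (390,198). The vent housing is on the left, with its knob at (191,216). The window bolt is drawn out towards +y (image left).

```bash
cat > h.py <<'E'
from bench import r
import cv2,numpy as np
from scipy.spatial.transform import Rotation as R
def ray(d,uv):
    M=R.from_rotvec(np.ravel(d["rvec"])).as_matrix();p=cv2.undistortPoints(np.array([[uv]],float),d["camera_matrix"],None)[0,0]
    return -M.T@np.ravel(d["tvec"]), M.T@np.array([p[0],p[1],1])
def onz(d,uv,z):
    o,v=ray(d,uv);return o+v*(z-o[2])/v[2]
def go(p,yaw,s=None):
    "shift cm and rotvec deg in tool axes from the present pose to TCP p, tool down with yaw"
    s=s or r.read_state();A=R.from_euler('xyz',s['ee_rot']);B=R.from_euler('xyz',[np.pi,0,yaw])
    print('shift',np.round(A.inv().apply(np.array(p)-s['eef_pos'])*100,2),'turn',np.round((A.inv()*B).as_rotvec(degrees=True),1))
E
python3 - <<'E'
from h import *
d=r.snapshot("top")
c=[onz(d,u,.072) for u in((297,137),(407,147),(403,236),(288,228))]
for p in c: print(np.round(p,4))
for a,b in((0,1),(3,2),):
    v=c[a]-c[b];print('bolt dir angle from y',np.arctan2(-v[0],v[1]),np.linalg.norm(v))
v=c[0]-c[3];print('x angle',np.arctan2(v[1],v[0]),np.linalg.norm(v))
v=onz(d,(318,190),.09)-onz(d,(388,199),.09);print('bolt',np.arctan2(-v[0],v[1]))
ds=r.snapshot("scene")
A=[];bb=[]
for D,u in((d,(353,217)),(ds,(224,161))):
    o,w=ray(D,u);w/=np.linalg.norm(w);P=np.eye(3)-np.outer(w,w);A.append(P);bb.append(P@o)
print('knob tri',np.linalg.solve(sum(A),sum(bb)),onz(d,(353,217),.109),onz(ds,(224,161),.109))
E
```

```text
[ 0.7225 -0.0636  0.072 ]
[ 0.7044 -0.3004  0.072 ]
[ 0.5116 -0.2843  0.072 ]
[ 0.5247 -0.0464  0.072 ]
bolt dir angle from y -0.07651231809163973 0.23753728827861892
bolt dir angle from y -0.05499237188761977 0.23826773402992124
x angle -0.08642501991136743 0.19855594785105496
bolt -0.11471036959974695
knob tri [ 0.54192547 -0.17241271  0.11237588] [ 0.54349504 -0.17449354  0.109     ] [ 0.53963527 -0.17284578  0.109     ]
```

```bash
python3 -c "
from h import *
go([.46,.25,.24],3.06);go([.535,-.172,.20],3.06)"
```

```text
shift [-35.62 -29.12  -0.87] turn [ -0.   -0.  -13.9]
shift [-56.19 -66.73   3.13] turn [ -0.   -0.  -13.9]
```

Emit:
drive_tool --commands "-3 -2.5 0 0 0 -2; -6 -5 0 0 0 -5; -9 -7.5 0 0 0 -8; -12 -10 0 0 0 -11; -15 -12.5 0 0 0 -14" --hand 8.5 --grip_force 25

```text
time: 1.02
eef_pos: [0.3183, 0.4718, 0.2314]
ee_rot: [3.141, 0.0, 3.064]
ft_force: [0.7, 1.0, 0.2]
width: 0.0847
finger_force: 0.0
```

```bash
python3 -c "
from h import *
go([.46,.25,.24],3.06);go([.535,-.172,.20],3.06);print(r.read_state()['qpos'])"
```

```text
shift [-15.84 -21.01  -0.86] turn [0.  0.  0.2]
shift [-26.59 -62.51   3.14] turn [0.  0.  0.2]
[-1.03950602  0.41652594 -0.02968737  1.72348789  0.01450544  1.00144307
  0.41880212]
```

Emit:
drive_tool --commands "-2.5 -3.2 0 0 0 0; -5 -6.4 0 0 0 0; -7.5 -9.6 0 0 0 0; -10 -12.8 0 0 0 0; -12.5 -16 0 0 0 0"

```text
time: 1.43
eef_pos: [0.4302, 0.3021, 0.2316]
ee_rot: [3.141, 0.0, 3.061]
ft_force: [0.7, 0.1, 0.4]
width: 0.0848
finger_force: 0.0
```

Emit:
drive_tool --commands "-2 -3.5 0 0 0 0; -4 -7 0 0 0 0; -6 -10.5 0 0 0 0; -8 -14 0 0 0 0; -9.5 -17.5 0 0 0 0"

```text
time: 1.85
eef_pos: [0.5112, 0.1197, 0.2316]
ee_rot: [3.141, 0.001, 3.061]
ft_force: [1.2, 0.9, -0.1]
width: 0.085
finger_force: 0.0
```

Emit:
drive_tool --commands "-1 -4 0 0 0 0; -2 -8 0 0 0 0; -3 -12 0 0 0 0; -3.5 -16 0 0 0 0; -3.5 -20 0 0 0 0"

```text
time: 2.27
eef_pos: [0.5295, -0.0825, 0.2315]
ee_rot: [-3.141, 0.001, 3.061]
ft_force: [0.9, 0.9, -0.2]
width: 0.0847
finger_force: 0.0
```

```bash
python3 -c "
from h import *
go([.535,-.172,.20],3.06);print(r.read_state()['qpos'])"
```

```text
shift [-1.27 -8.88  3.15] turn [-0.   0.1  0.1]
[-0.01490253  0.37039484  0.11506489  1.80923127 -0.05048908  0.96370503
  1.6116091 ]
```

Emit:
drive_tool --commands "-0.3 -2.5 0.8 0 0 0; -0.6 -5 1.6 0 0 0; -1 -7.5 2.4 0 0 0; -1.2 -9 3 0 0 0; -1.2 -9 3 0 0 0"

```text
time: 2.68
eef_pos: [0.5325, -0.1753, 0.2003]
ee_rot: [-3.14, -0.001, 3.056]
ft_force: [-0.8, 0.1, 0.0]
width: 0.0848
finger_force: 0.0
```

Emit:
drive_tool --commands "0 0 0 0 0 0; 0 0 0 0 0 0; 0 0 0 0 0 0; 0 0 0 0 0 0; 0 0 0 0 0 0"

```text
time: 3.1
eef_pos: [0.5338, -0.1701, 0.2016]
ee_rot: [3.141, 0.0, 3.063]
ft_force: [-0.2, 0.4, -0.4]
width: 0.0851
finger_force: 0.0
```

Run:
```python
from h import *
s=r.read_state();print(s['eef_pos'],s['ee_rot'],s['ft_force'])
d=r.snapshot("wrist");cv2.imwrite("pics/w1.png",d["pixels"][:,:,::-1]);print(d["tool_from_camera"],d["camera_matrix"])
for t in("window_knob",):
    print([(np.round(x['point'],4),round(x['p'],2)) for x in r.spot_in("wrist",t)[:3]])
```

```text
[ 0.53383027 -0.17012326  0.20163359] [3.14140352e+00 4.88559811e-04 3.06260541e+00] [-0.20473839  0.37093666 -0.43726575]
[[ 8.52952713e-05 -9.59210533e-01 -2.82692670e-01  7.12293940e-02]
 [ 9.99999150e-01  4.49511363e-04 -1.22352248e-03  7.17676395e-04]
 [ 1.30068921e-03 -2.82692325e-01  9.59209757e-01 -1.42451277e-01]
 [ 0.00000000e+00  0.00000000e+00  0.00000000e+00  1.00000000e+00]] [[312.43309792   0.         281.09717639]
 [  0.         312.43309792 210.82972545]
 [  0.           0.           1.        ]]
[(array([ 0.5643, -0.1723,  0.1059]), 0.77)]
```

View pics/w1.png

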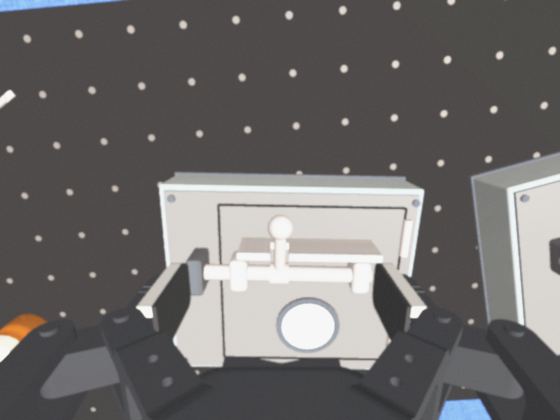

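The wrist view shows the window housing, with its window at (308,326). The knob is at (281,228), and the bolt runs level from (210,272) to (350,275), so the tool yaw matches it well. The keeper is at (196,277).

Run:
```python
from h import *
s=r.read_state();d=r.snapshot("wrist");T=d["tool_from_camera"];A=R.from_euler('xyz',s['ee_rot']);K=d["camera_matrix"]
def wz(uv,z):
    v=A.apply(T[:3,:3]@np.linalg.solve(K,[*uv,1]));o=A.apply(T[:3,3])+s['eef_pos'];return o+v*(z-o[2])/v[2]
k=wz((281,228),.111);print('knob',k)
a,b=wz((210,272),.09),wz((350,275),.09);v=b-a;print(a,b,'bolt ang',np.arctan2(-v[0],v[1]))
c,e=wz((162,188),.072),wz((418,192),.072);v=e-c;print('edge ang',np.arctan2(-v[0],v[1]),np.linalg.norm(v))
n=np.array([v[1],-v[0],0])/np.linalg.norm(v);print('knob to bolt line',n@(a-k))
```

```text
knob [ 0.54533114 -0.17109219  0.111     ]
[ 0.58956066 -0.23873735  0.09      ] [ 0.60247263 -0.11325142  0.09      ] bolt ang -0.1025349323200466
edge ang -0.09515091374281649 0.22789739176389126
knob to bolt line 0.050456237301264015
```

```bash
python3 -c "
from h import *
go([.544,-.172,.092],3.047)"
```

```text
shift [-1.04 -0.05 10.95] turn [0.  0.  0.8]
```

Emit:
drive_tool --commands "-0.4 0 1.5 0 0 0.4; -0.8 0 3 0 0 0.8; -1 0 4.5 0 0 0.8; -1 0 6 0 0 0.8; -1 0 7 0 0 0.8"

```text
time: 3.67
eef_pos: [0.5432, -0.1715, 0.13]
ee_rot: [3.141, -0.001, 3.047]
ft_force: [0.1, -0.2, 1.3]
width: 0.0852
finger_force: 0.0
```

Emit:
drive_tool --commands "0 0 1.2 0 0 0; 0 0 2.4 0 0 0; 0 0 3.4 0 0 0; 0 0 3.9 0 0 0; 0 0 3.9 0 0 0" --hand 5

```text
time: 4.08
eef_pos: [0.543, -0.1717, 0.0913]
ee_rot: [3.141, -0.002, 3.047]
ft_force: [-0.1, -0.4, -0.0]
width: 0.05
finger_force: 0.0
```

Run:
```python
from h import *
go([.544,-.172,.092],3.047)
s=r.read_state();d=r.snapshot("wrist");cv2.imwrite("pics/w2.png",d["pixels"][:,:,::-1]);T=d["tool_from_camera"]
A=R.from_euler('xyz',s['ee_rot'])
for k in ([.544,-.172,.111],s['eef_pos']-A.apply([0,0,.0187])):
    p=np.linalg.inv(T)@np.append(A.inv().apply(k-s['eef_pos']),1);print((d["camera_matrix"]@(p[:3]/p[2]))[:2])
print(s['ft_force'],s['width'])
```

```text
shift [-0.1  -0.02 -0.07] turn [ 0.  -0.1  0. ]
[279.29964517 289.00654142]
[279.80972623 285.8684101 ]
[-0.13009382 -0.4361341  -0.00694534] 0.049959106181642926
```

View pics/w2.png

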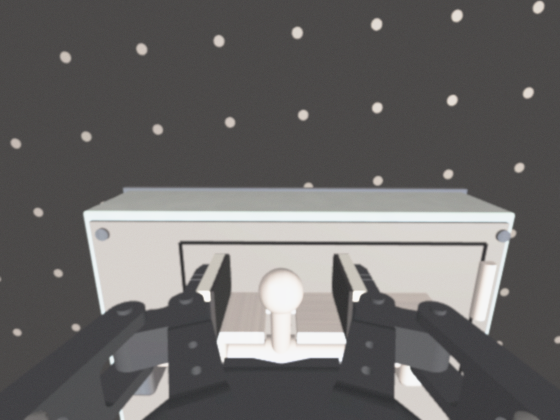

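The knob sits at (281,291), centred between the pads (edges at columns 230 and 335), so I'll close on it.

Emit:
drive_tool --commands "-0.1 0 0 0 0 0; -0.1 0 0 0 0 0; -0.1 0 0 0 0 0; -0.1 0 0 0 0 0; -0.1 0 0 0 0 0" --hand 1.2 --grip_force 25

```text
time: 4.55
eef_pos: [0.5449, -0.1721, 0.0927]
ee_rot: [-3.141, 0.001, 3.047]
ft_force: [0.1, -0.9, 0.4]
width: 0.0183
finger_force: 24.4
```

Emit:
drive_tool --commands "0 0 0 0 0 0; 0 0 0 0 0 0; 0 0 0 0 0 0; 0 0 0 0 0 0; 0 0 0 0 0 0"

```text
time: 4.97
eef_pos: [0.5447, -0.1721, 0.0923]
ee_rot: [-3.141, 0.0, 3.047]
ft_force: [1.4, -0.9, 0.1]
width: 0.0179
finger_force: 24.4
```

Emit:
drive_tool --commands "-0.14 0 -0.31 0 0 0; -0.32 0 -0.65 0 0 0; -0.52 0 -0.98 0 0 0; -0.75 0 -1.29 0 0 0; -0.99 0 -1.58 0 0 0"

```text
time: 5.38
eef_pos: [0.5538, -0.1729, 0.1082]
ee_rot: [3.142, -0.002, 3.047]
ft_force: [-0.7, -2.1, -3.0]
width: 0.0179
finger_force: 24.5
```

Emit:
drive_tool --commands "-0.34 0 -0.34 0 0 0; -0.7 0 -0.65 0 0 0; -1.09 0 -0.93 0 0 0; -1.59 0 -1.22 0 0 0; -2.03 0 -1.42 0 0 0"

```text
time: 5.8
eef_pos: [0.5749, -0.1749, 0.1228]
ee_rot: [-3.142, -0.0, 3.047]
ft_force: [-3.0, -2.1, 0.2]
width: 0.0177
finger_force: 24.5
```

Emit:
drive_tool --commands "0 0 0 0 0 0; 0 0 0 0 0 0; 0 0 0 0 0 0; 0 0 0 0 0 0; 0 0 0 0 0 0"

```text
time: 6.22
eef_pos: [0.5747, -0.1748, 0.1223]
ee_rot: [-3.142, 0.0, 3.047]
ft_force: [-1.6, -1.9, 1.5]
width: 0.018
finger_force: 24.6
```

Run:
```python
from h import *
d=r.snapshot("wrist");e=r.snapshot("scene");f=r.snapshot("top")
c=lambda d,y,x:cv2.resize(d["pixels"][y:y+140,x:x+140,::-1],(400,400),interpolation=cv2.INTER_CUBIC)
cv2.imwrite("pics/w3.png",np.hstack([cv2.resize(d["pixels"][150:420,100:460,::-1],(400,400)),c(e,110,120)]))
```

```text
(no output)
```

View pics/w3.png

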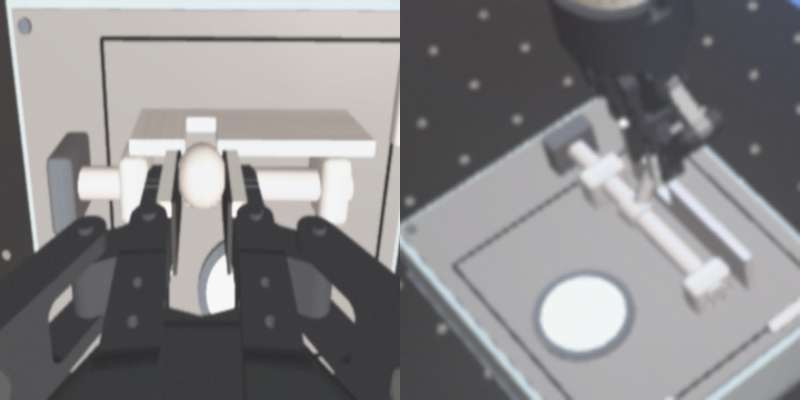

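The knob is still in the grip and the handle is up clear of the rail. Next I slide the bolt along tool +y.

Emit:
drive_tool --commands "0 0.6 0 0 0 0; 0 1.3 0 0 0 0; 0 2 0 0 0 0; 0 2.7 0 0 0 0; 0 3.4 0 0 0 0"

```text
time: 6.78
eef_pos: [0.578, -0.1397, 0.1223]
ee_rot: [3.141, 0.0, 3.048]
ft_force: [-0.2, -2.0, -0.5]
width: 0.0179
finger_force: 24.6
```

Emit:
drive_tool --commands "0 0.4 0 0 0 0; 0 0.8 0 0 0 0; 0 1.2 0 0 0 0; 0 1.5 0 0 0 0; 0 1.6 0 0 0 0"

```text
time: 7.2
eef_pos: [0.5794, -0.125, 0.1223]
ee_rot: [-3.141, 0.0, 3.047]
ft_force: [0.2, -4.4, -1.1]
width: 0.0179
finger_force: 24.6
```

Emit:
drive_tool --commands "0 0.1 0 0 0 0; 0 0.2 0 0 0 0; 0 0.3 0 0 0 0; 0 0.3 0 0 0 0; 0 0.3 0 0 0 0"

```text
time: 7.62
eef_pos: [0.5794, -0.1247, 0.1223]
ee_rot: [-3.139, 0.001, 3.045]
ft_force: [-0.5, -8.7, -2.3]
width: 0.018
finger_force: 24.7
```

Emit:
drive_tool --commands "0 0 0 0 0 0; 0 0 0 0 0 0; 0 0 0 0 0 0; 0 0 0 0 0 0; 0 0 0 0 0 0" --hand 6

```text
time: 8.03
eef_pos: [0.5797, -0.1215, 0.1223]
ee_rot: [3.141, 0.0, 3.048]
ft_force: [0.1, -0.3, -0.4]
width: 0.06
finger_force: 0.0
```

Emit:
drive_tool --commands "0 -0.1 -1 0 0 0; 0 -0.2 -3 0 0 0; 0 -0.3 -6 0 0 0; 0 -0.3 -9 0 0 0; 0 -0.3 -11 0 0 0"

```text
time: 8.45
eef_pos: [0.5799, -0.1253, 0.2359]
ee_rot: [-3.141, 0.003, 3.047]
ft_force: [0.4, -0.1, 0.6]
width: 0.0597
finger_force: 0.0
```

Emit:
drive_tool --commands "1 0 0 0 0 0; 3 0 0 0 0 0; 5 0 0 0 0 0; 6 0 0 0 0 0; 6 0 0 0 0 0"

```text
time: 8.87
eef_pos: [0.5179, -0.1194, 0.2332]
ee_rot: [3.141, -0.0, 3.047]
ft_force: [0.3, 0.4, 0.4]
width: 0.0601
finger_force: 0.0
```

Run:
```python
from h import *
d=r.snapshot("wrist");e=r.snapshot("scene")
cv2.imwrite("pics/w4.png",np.hstack([cv2.resize(d["pixels"][:,:,::-1],(400,300)),cv2.resize(e["pixels"][110:250,110:296,::-1],(400,300),interpolation=cv2.INTER_CUBIC)]))
```

```text
(no output)
```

View pics/w4.png

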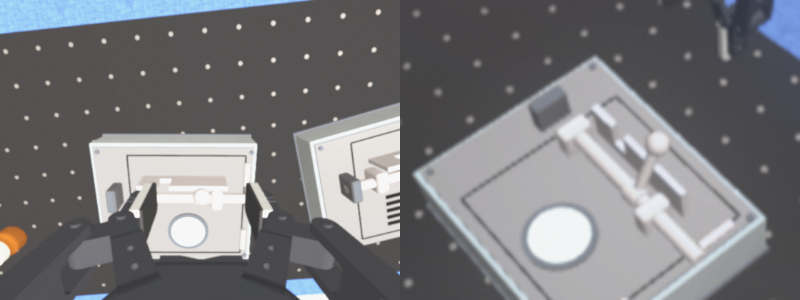

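The bolt is out of its keeper with its hub against the far guide, the handle is up, and the gripper is clear. I'll hand the job in.

```bash
python3 -c "
from bench import r
print(r.sign_off())"
```

```text
the job is handed in; nothing more can be done
None
```

The window housing is unbolted: I lifted the handle clear of its notch, drew the bolt about 50 mm to its stop, and let go; the vent housing's bolt was not touched, and I handed the job in at about 9 s (no verdict was returned).

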